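Put a cooling unit into service: stow the transit plug, dip the tank

ROBOT

A 6-joint arm with a two-finger parallel gripper is mounted at the origin on a cart in front of the work surface, level with it; the furniture and walls round the work are solid. World frame = base frame: x ahead of the robot, y to its left, z up, the work surface at z = 0. Lengths are in m, angles in rad, forces in N, time in s.
With the tool pointing down it reaches from about 0.35 to 0.975 m from the base axis. Payload 17.4 kg.
Tool frame: the origin (TCP) lies midway between the tips of the shut fingers; the grasp point (between the pads) lies 19 mm behind it; z points along the fingers, y is the line along which they close (so a half turn about z gives the same grasp; the last joint's range is limited). The gripper opens to 85 mm and grips with 20 to 120 N. Pads are 22 mm wide; open, the fingers measure 114 mm over their backs; the gripper's body (76 mm by 85 mm) begins 54 mm behind the grasp point. The pads swing forward as they close: fully open they stand 13 mm farther back than shut.
Start: joints at [-1.182, 0.116, 1.442, -0, 1.584, -0.038], TCP at [0.279, -0.614, 0.231] pointing down, gripper open.
Joint ranges: [-2.83, 2.83], [-0.83, 2.19], [0.07, 2.5], [-1.14, 4.28], [0.01, 3], [-2.97, 2.97]. Speed limits (rad/s): [1.89, 1.89, 2.22, 3.14, 3.14, 3.14].

INTERFACE

Orientations are given as a 3x3 rotation matrix whose columns are the frame's x, y, z axes.
In Python, from bench import bot gives the robot as it stands. Calls block until the motion is done:
- bot.move_ptp(position, orientation): joint-space move of the TCP to a pose.
- bot.move_linear(position, orientation=None, vel=0.15): straight line of the TCP; orientation=None keeps the orientation; vel is the mean speed in m/s.
- bot.set_joints(angles): joint-space move.
- bot.ungrasp() and bot.close_gripper(): open the fingers fully, or close them until they stop; the grip force is fixed at half the most.
- bot.wait(seconds).
- bot.ik(position, orientation): joint angles nearest the present ones, or None.
- bot.grab_frame(name): name is "scene" or "top"; returns the picture (480x640x3 uint8, red, green, blue); there is no depth.
- bot.get_calibration(name): a dict with "intrinsics" (3x3 intrinsics, pixels), "world_to_cam" (4x4, takes a point from world to camera coordinates). Camera axes: x right, y down, z forward; pixel columns grow to the right and rows downward; lengths in m; the calibration is good to about 2 mm. A picture is of the moment at which its call begins. get_calibration takes no time and is no camera call.
A pose or a line that the arm cannot do raises bot.IKError and nothing moves.
- bot.sign_off(): hands the job in; it is judged then, once.
Readings, each from a call of its own:
- bot.current_t(): time.
- bot.current_qpos(): joint angles.
- bot.current_joint_vel(): joint speeds.
- bot.current_joint_torque(): joint torques, N m.
- bot.current_tool_pos(): TCP position.
- bot.current_tool_rot(): TCP orientation.
- bot.current_wrist_force(): force on the tool from outside, world axes, zero at the start.
- bot.current_wrist_torque(): the same for the moment, N m.
- bot.current_grip_width(): opening from 0.0 (shut) to 1.0 (fully open).
- bot.current_grasp_force(): force on a finger pad.
Only numpy, scipy, OpenCV 4.12 (cv2) and the standard library are available. Lean on these libraries where they do the work, as an engineer would, in place of code of your own. Each camera call takes 0.05 s, during which the arm holds its last target. There are 200 camera calls.

TASK

The cooling unit on the bench is going into service: pull the red transit plug out of its filler neck, put the plug in the open drawer of the small cabinet and then push that drawer fully shut. Next take the yellow-handled dip rod from its rest, slide it down the neck until its collar sits on the rim, then draw it right out and hold it up level, all of it at least 20 cm above the bench and touching nothing but the gripper, so that the tip can be read. Finish while still holding it there, steady, and leave the other things on the bench where they are.

Things in the scene. Friction and masses are not known exactly. Their poses are not given: they have to be found in the camera images.
- cooler: White cooling unit, fixed, 180 deep x 120 wide x 150 mm high, black carrying handle at the rear of its top to 175 mm. Origin: centre of its underside; x points to its back, z up. The grey fascia slopes at 45 degrees from the front edge (50 mm high) up and back to the top; two capped hose couplings stand out 22 mm low at the front.
- filler_neck: Round black neck, fixed, standing 35 mm out of the middle of the cooler's fascia. Origin: centre of its open rim, 65 mm in front of the cooler's origin, 125 mm above the bench; z points out along the bore, up and to the front at 45 degrees. Rim 28 mm outside; the mouth, a funnel 21 mm wide, narrows within 14 mm to a straight 12 mm bore that ends 98 mm below the rim.
- transit_plug: Loose red ribbed plug, 30 g, sitting in the neck by its own weight, not screwed: head 26 mm across, 16 mm high; stem 10 mm across, 32 mm long. Origin: centre of the head's underside (on the rim at the start); z points out along the head (its middle at z = 8 mm, stem end at z = -32 mm) and leans with the neck at first.
- cabinet: Small grey two-drawer steel cabinet with blue drawer fronts, fixed, 150 deep x 115 wide x 120 mm high. Origin: centre of its underside; its front faces -x of its own frame, drawers open to -x.
- spares_drawer (a joint): How far the upper drawer is pulled out, m: 0 fully shut, 0.10 at the stop; it starts 0.07 to 0.085 open, slides with about 1.2 N of friction and stays where it is left. Only this drawer moves.
- drawer_floor (a point): Middle of the upper drawer's inner floor, 65 mm above the bench; moves with the drawer, axes as the cabinet's (x to the back). The drawer reaches 69 mm to the front, 70 to the back, 50 to each side; walls rise 34 mm, the front panel 50 mm. Pulled out by d, it is open above from x = -69 mm to x = -75 mm + d; behind that lies the cabinet, its top 55 mm above the floor.
- drawer_pull (a point): Middle of the foremost face of the black moulded pull on the upper drawer's front, about 101 mm above the bench; the pull is 44 mm wide, 16 mm high and stands 12 mm out of the front panel. Push here in the cabinet's +x direction to shut the drawer.
- rod_rest: Fixed steel rest, base 110 x 50 x 4 mm, whose two open forks and toe carry the dip rod leaning at 45 degrees, handle up to the front. Origin: on the bench under the rod's tip; x points to the back (the rod points down along +x). The rod lifts straight up out of the forks, 34 and 84 mm in front of the origin; they rise 11 mm beside it, the upper one to 89 mm above the bench.
- dip_rod: Loose dip rod, 60 to 130 g, 176 mm long: yellow round handle 16 mm across, brass collar 28 mm across, steel rod 8 mm across with rings near the tip. Origin: centre of the collar's underside; z along the axis to the handle: tip at z = -90 mm, collar 0 to 8, handle 8 to 86. Fully in, the collar's underside lies on the rim of the neck and the axes agree.
- rod_tip (a point): Centre of the lower end of the steel rod.
- rod_grip (a point): Point on the axis in the middle of the yellow handle, 52 mm from the underside of the collar; good to grip. At the start it is 100 mm in front of the rest's origin and 107 mm above the bench.
- solder_spool: White solder spool, 58 mm across and 38 mm high, a bystander. Origin: centre of its underside.
- kapton_roll: Flat amber tape roll, 64 mm across and 19 mm high, a bystander. Origin: centre of its underside.
- marker_red: Red marker pen, 130 mm long, lying near the front edge, a bystander. Origin: centre of its underside.
- test_jig: Fixed dark red test jig on the left of the bench, not part of the job but in the way of a swing from the left. It fills a block about 230 mm deep (x 0.44 to 0.67, its lever to x 0.42), 360 mm wide (y 0.25 to 0.61) and 320 mm high.
- monitor: Fixed touch monitor hanging at an angle over the right half of the bench, not part of the job: its lower edge, 0.45 m above the bench, runs from about x 0.73, y 0.0 to about x 0.39, y -0.46. Keep the arm below or in front of it.

How it is judged:
On the way, in this order (a step that is already met when the one before it is completed fails the run):
1. the transit plug lies in the open drawer, let go (x of transit_plug in the frame of drawer_floor between -0.071 and 0.071 m and y of transit_plug in the frame of drawer_floor between -0.053 and 0.053 m and z of transit_plug in the frame of drawer_floor between -0.003 and 0.034 m and contact force between the fingers and transit_plug below 0.05 N and value of joint spares_drawer above 0.03 m), for 0.2 s.
2. the drawer is shut with the plug inside (x of transit_plug in the frame of drawer_floor between -0.071 and 0.071 m and y of transit_plug in the frame of drawer_floor between -0.053 and 0.053 m and z of transit_plug in the frame of drawer_floor between -0.003 and 0.034 m and value of joint spares_drawer below 0.005 m), for 0.2 s.
3. the dip rod is down the neck with its collar on the rim (z of rod_tip in the frame of filler_neck below -0.086 m and x of dip_rod in the frame of filler_neck between -0.005 and 0.005 m and y of dip_rod in the frame of filler_neck between -0.005 and 0.005 m and angle between the z axis of dip_rod and the z axis of filler_neck, either way round below 0.1 rad and contact force between dip_rod and filler_neck above 0.1 N), for 0.2 s.
4. the dip rod is drawn right out of the neck (z of rod_tip in the frame of filler_neck above 0.01 m), for 0.1 s.
At the end, for the whole second after the job is handed in: Plug inside the upper drawer, drawer within 5 mm of shut; the gripper holds the dip rod (1 N or more), axis within 0.15 rad of level, tip and handle 195 mm or more above the bench, steady (under 30 mm/s, 0.2 rad/s), not touching cooler, cabinet, rest or jig (all of step 2 and angle between dip_rod's own z axis and vertical between 1.4208 and 1.7208 rad and height (world z) of each of rod_tip, rod_grip above 0.195 m and contact force between the fingers and dip_rod above 1 N and contact force between dip_rod and cooler below 0.05 N and contact force between dip_rod and cabinet below 0.05 N and contact force between dip_rod and rod_rest below 0.05 N and linear speed of dip_rod below 0.03 m/s and angular speed of dip_rod below 0.2 rad/s and contact force between dip_rod and test_jig below 0.05 N); the arm keeps its last pose, push and grip.
It fails at once if a bystander (solder spool, tape roll or marker) is moved by more than 20 mm (distance of any of solder_spool, kapton_roll, marker_red from where it was at the start of the episode above 0.02 m).
It also fails if it takes over 70 s, if anything falls off the work surface, if the arm or the gripper's body presses on something with over 40 N, if the wrist force passes 120 N, or if a joint passes its speed limit or range.

## Working session

There is one attempt and no reset: what is moved stays moved. The work goes in short steps, each a Python script; the robot and the scene stay as the last script left them, time stands still between calls to the robot, and variables do not carry over. Pictures are saved under pics/ and viewed, at most 13 in all, crops included, and the job is handed in when it is done.

```bash
mkdir -p pics; ls
python3 - <<'E'
from bench import bot
import cv2
for n in ("scene","top"):
    im=bot.grab_frame(n); cv2.imwrite(f"pics/{n}0.png",im[:,:,::-1])
    c=bot.get_calibration(n); print(n,c["intrinsics"].round(1).tolist(),c["world_to_cam"].round(3).tolist())
print(bot.current_t())
E
```

```text
pics
scene [[513.3, 0.0, 320.3], [0.0, 513.3, 244.2], [0.0, 0.0, 1.0]] [[0.556, -0.831, -0.011, -0.279], [-0.444, -0.285, -0.849, 0.462], [0.703, 0.477, -0.528, 1.556], [0.0, 0.0, 0.0, 1.0]]
top [[482.9, 0.0, 321.3], [0.0, 482.9, 234.5], [0.0, 0.0, 1.0]] [[-0.018, -1.0, 0.016, -0.025], [-0.989, 0.015, -0.149, 0.534], [0.149, -0.018, -0.989, 1.578], [0.0, 0.0, 0.0, 1.0]]
0.1
```

View pics/scene0.png

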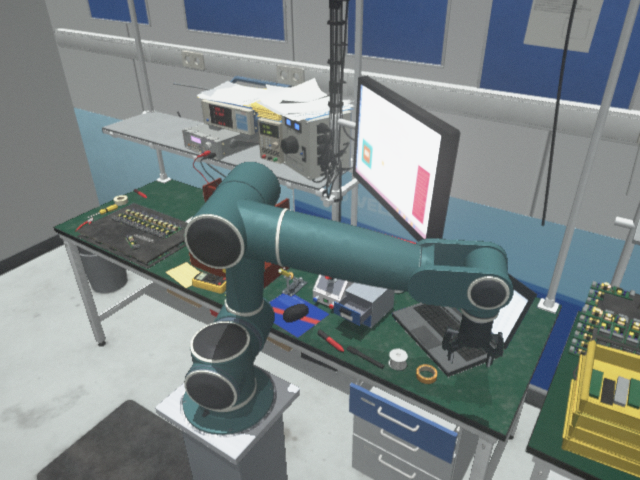

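View pics/top0.png

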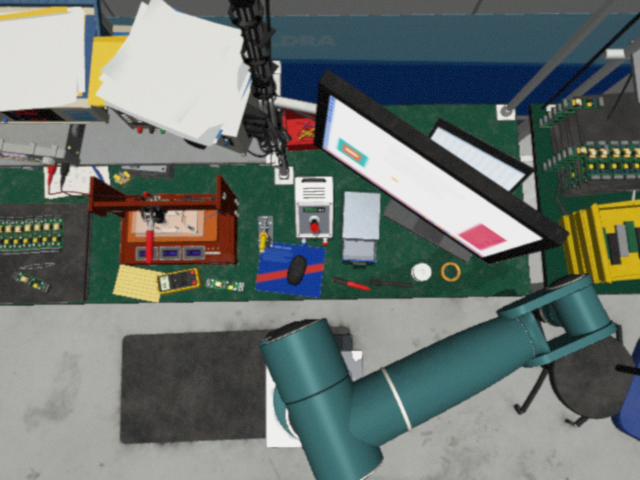

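The top view shows the cooler at (313,208) with the plug at (314,226), the cabinet at (360,228), the rod at (264,232), the spool at (421,271), the tape at (450,271) and the marker at (350,285). Next I zoom in on both views.

Run:
```python
import cv2, numpy as np
a=cv2.imread("pics/top0.png")[170:300,240:400]; b=cv2.imread("pics/scene0.png")[255:345,265:405]
a=cv2.resize(a,None,fx=4.5,fy=4.5,interpolation=cv2.INTER_CUBIC); b=cv2.resize(b,None,fx=5.5,fy=5.5,interpolation=cv2.INTER_CUBIC)
cv2.imwrite("pics/ta.png",a);cv2.imwrite("pics/sa.png",b); print(a.shape,b.shape)
```

```text
(585, 720, 3) (495, 770, 3)
```

View pics/ta.png

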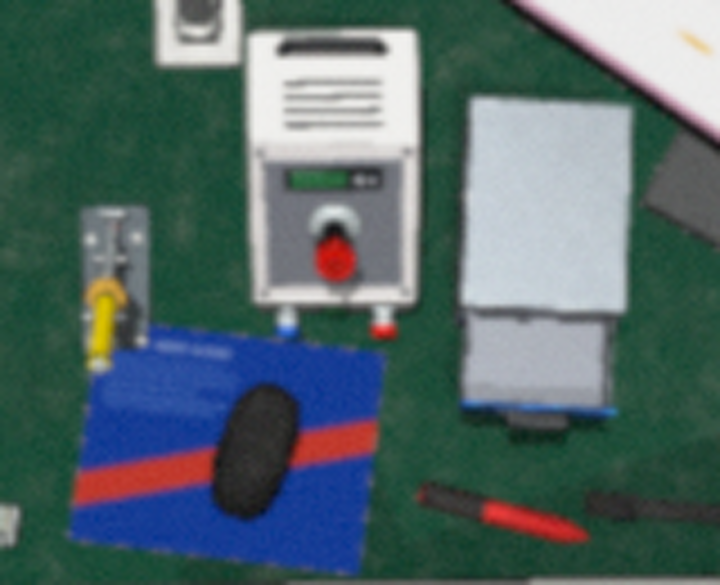

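View pics/sa.png

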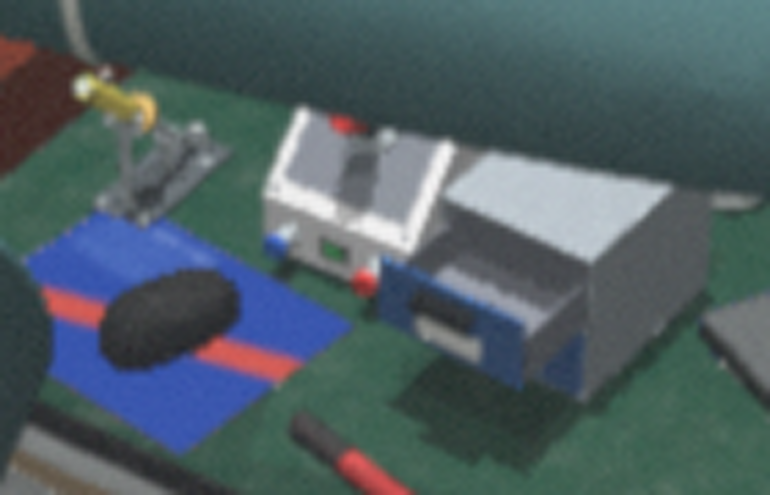

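The zooms put the rod handle at about crop (98,330), the red plug head at (336,258) and the pull at (538,420), with the drawer open. In the scene view the arm hides part of the cooler, so I retract it and swing it to the left before measuring.

```bash
cat > h.py <<'E'
from bench import bot
import numpy as np, cv2
C={n:bot.get_calibration(n) for n in ("scene","top")}
def proj(n,p):
    c=C[n]; q=c["world_to_cam"]@np.r_[p,1]; u=c["intrinsics"]@q[:3]; return u[:2]/u[2]
def ray(n,uv):
    c=C[n]; W=c["world_to_cam"]; R=W[:3,:3]; d=R.T@np.linalg.inv(c["intrinsics"])@np.r_[uv,1]
    return -R.T@W[:3,3], d/np.linalg.norm(d)
def plane(n,uv,z):
    o,d=ray(n,uv); return o+d*(z-o[2])/d[2]
def tri(a,b):   # scene uv, top uv -> point, gap
    (o,d),(p,e)=ray("scene",a),ray("top",b)
    s=np.linalg.lstsq(np.c_[d,-e],p-o,rcond=None)[0]; x,y=o+s[0]*d,p+s[1]*e
    return (x+y)/2,np.linalg.norm(x-y)
def rot(z,y):   # tool z and closing line
    z=np.array(z,float);z/=np.linalg.norm(z); y=np.array(y,float); y-=z*(z@y); y/=np.linalg.norm(y)
    return np.c_[np.cross(y,z),y,z]
def snap(n,name):
    im=bot.grab_frame(n); cv2.imwrite(f"pics/{name}.png",im[:,:,::-1]); return im
E
python3 - <<'E'
from h import *
R=bot.current_tool_rot(); print(R.round(2).tolist())
q=bot.ik([.17,-.41,.40],R); print(q)
bot.set_joints(q); q=np.array(q); q[0]=0.85; bot.set_joints(q)
print(bot.current_t(),bot.current_tool_pos())
a=snap("scene","scene1")[250:350,260:410]; b=snap("top","top1")[170:300,240:400]
a=cv2.resize(a,None,fx=5,fy=5,interpolation=cv2.INTER_CUBIC)
cv2.imwrite("pics/sb.png",a[:,:,::-1])
E
```

```text
[[0.91, 0.41, -0.0], [0.41, -0.91, 0.0], [-0.0, -0.0, -1.0]]
[-1.23515245e+00 -3.77928313e-01  1.61734752e+00 -1.12882955e-04
  1.90318482e+00 -9.11889012e-02]
4.1167 [0.27371317 0.34940745 0.39998256]
```

View pics/sb.png

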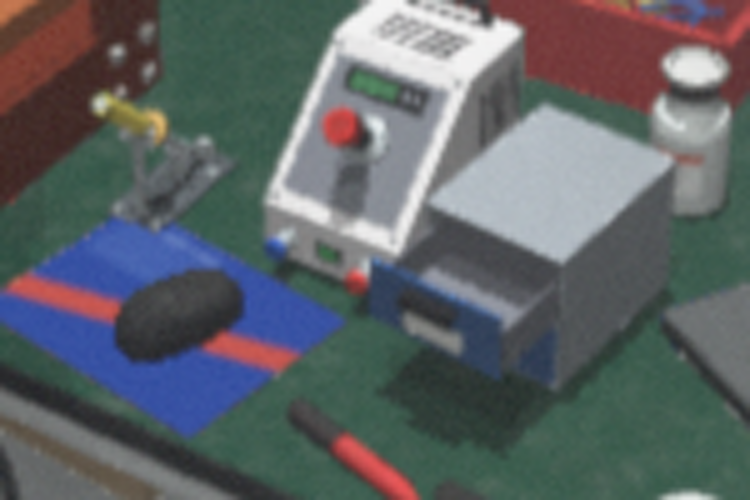

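The scene view is now clear: plug at crop (343,127), handle at (123,110), collar at (155,125), pull at (425,308). Next I triangulate from colour masks and corners.

Run:
```python
from h import *
I={"scene":cv2.imread("pics/scene1.png"),"top":cv2.imread("pics/top1.png")}
def comps(n,lo,hi,box,mn=6,red=False):
    x0,y0,x1,y1=box; h=cv2.cvtColor(cv2.resize(I[n][y0:y1,x0:x1],None,fx=4,fy=4,interpolation=cv2.INTER_CUBIC),cv2.COLOR_BGR2HSV)
    m=cv2.inRange(h,np.array(lo),np.array(hi))
    if red: m|=cv2.inRange(h,np.array([172,lo[1],lo[2]]),np.array([180,255,255]))
    k,l,s,c=cv2.connectedComponentsWithStats(m)
    out=[]
    for i in range(1,k):
        if s[i,4]>=mn*16:
            out.append(((c[i]+.5)/4-.5+[x0,y0], s[i,4]/16, (l==i)))
    return sorted(out,key=lambda t:-t[1])
B={"plug":{"scene":(318,265,345,285),"top":(300,212,330,242)},"rod":{"scene":(270,262,300,285),"top":(252,225,275,256)},"cab":{"scene":(340,265,400,305),"top":(338,188,384,242)},"pull":{"scene":(335,303,356,322),"top":(350,256,372,268)}}
th={"plug":((0,150,90),(8,255,255),True),"yel":((23,110,90),(34,255,255),False),"brass":((10,110,110),(22,255,255),False),"pull":((0,0,0),(180,255,75),False)}
for k,b in (("plug","plug"),("yel","rod"),("brass","rod"),("pull","pull")):
    r={}
    for n in ("scene","top"):
        c=comps(n,th[k][0],th[k][1],B[b][n],3,th[k][2]); r[n]=c[0][0]; print(k,n,[(t[0].round(2).tolist(),round(t[1],1)) for t in c[:3]])
        if k=="yel":
            ys,xs=np.nonzero(c[0][2]); P=np.c_[xs,ys]/4.; d=np.linalg.svd(P-P.mean(0),full_matrices=False)[2][0]; print("dir",d.round(3),np.ptp((P-P.mean(0))@d))
    p,g=tri(r["scene"],r["top"]); print("  ->",p.round(4),"gap",round(g,4))
cs=lambda x,y:np.array([(x+.5)/5-.5+260,(y+.5)/5-.5+250]); ct=lambda x,y:np.array([(x+.5)/4.5-.5+240,(y+.5)/4.5-.5+170])
for nm,s,t in (("FL",(430,203),(460,308)),("BL",(547,103),(470,97)),("BR",(672,165),(632,105)),("FR",(558,263),(626,312)),
 ("panelTL",(373,262),(461,404)),("panelTR",(502,322),(614,411)),("coolFL",(268,204),(252,300)),("coolFR",(405,248),(417,303)),("coolTL",(340,30),(250,148)),("coolTR",(460,70),(418,150))):
    p,g=tri(cs(*s),ct(*t)); print(nm,p.round(4),round(g,4))
```

```text
plug scene [([327.86, 274.95], np.float64(29.5))]
plug top [([314.06, 227.14], np.float64(65.3))]
  -> [ 0.5434 -0.0082  0.131 ] gap 0.0023
yel scene [([285.17, 272.61], np.float64(28.0))]
dir [0.907 0.421] 9.045628252456824
yel top [([262.41, 242.03], np.float64(71.7))]
dir [-0.142  0.99 ] 15.450730064254603
  -> [0.5026 0.1576 0.1022] gap 0.0011
brass scene [([291.18, 274.42], np.float64(9.6))]
brass top [([263.43, 234.27], np.float64(33.6))]
  -> [0.5328 0.1555 0.0766] gap 0.0026
pull scene [([344.91, 311.11], np.float64(56.0)), ([345.5, 320.38], np.float64(17.2))]
pull top [([360.56, 264.83], np.float64(108.6))]
  -> [ 0.4232 -0.1543  0.1101] gap 0.002
FL [ 0.5111 -0.0992  0.1189] 0.0052
BL [ 0.6633 -0.1092  0.1195] 0.0032
BR [ 0.6542 -0.2225  0.1143] 0.0061
FR [ 0.5029 -0.2122  0.1205] 0.0057
panelTL [ 0.4426 -0.0973  0.1112] 0.0017
panelTR [ 0.4352 -0.2046  0.1119] 0.0002
coolFL [0.5292 0.0516 0.0451] 0.0026
coolFR [ 0.5238 -0.0713  0.0588] 0.0052
coolTL [0.6214 0.0475 0.1519] 0.0042
coolTR [ 0.6136 -0.0665  0.1623] 0.0035
```

Run:
```python
from h import *
ct=lambda x,y:np.array([(x+.5)/4.5-.5+240,(y+.5)/4.5-.5+170])
def yaw(a,b,z1,z2):
    p,q=plane("top",ct(*a),z1),plane("top",ct(*b),z2); d=q-p; print(p.round(4),q.round(4),"yaw",round(np.arctan2(d[1],d[0]),3))
yaw((147,345),(150,208),.004,.004); yaw((81,320),(82,208),.004,.004)
yaw((255,302),(246,32),.05,.15); yaw((415,304),(418,32),.05,.15)
for a in ((417,32),(246,32)): print(plane("top",ct(*a),.15).round(4))
# rod yaw: top-view line through handle centroid, 45 deg elevation
n=np.array([262.41,242.03]); d=np.array([-.142,.99])
o,a=ray("top",n-5*d); _,b=ray("top",n+5*d); N=np.cross(a,b)
from scipy.optimize import brentq
print("rod yaw",brentq(lambda t:N@[np.cos(t),np.sin(t),-1],-.5,.5))
a=bot.current_tool_rot()
for nm,p,z,y in (("plug",[.5434,-.0082,.131],[1,-.04,-1],[.04,1,0]),("plugout",[.47,-.008,.21],[1,-.04,-1],[.04,1,0]),("drawer",[.473,-.153,.108],[0,0,-1],[.068,1,0]),("rod",[.5,.157,.105],[1,-.07,-1],[.07,1,0]),("level",[.5,0,.3],[1,0,0],[0,1,0]),("level2",[.45,-.1,.3],[1,0,0],[0,1,0])):
    q1=bot.ik(p,rot(z,y)); q2=bot.ik(p,rot(z,-np.array(y))); print(nm,None if q1 is None else np.round(q1,2),None if q2 is None else np.round(q2,2))
```

```text
[0.5012 0.1339 0.004 ] [0.6067 0.1313 0.004 ] yaw -0.024
[0.5211 0.1838 0.004 ] [0.6075 0.1832 0.004 ] yaw -0.007
[0.5261 0.0502 0.05  ] [0.7042 0.0513 0.15  ] yaw 0.006
[ 0.5228 -0.0681  0.05  ] [ 0.7026 -0.0702  0.15  ] yaw -0.012
[ 0.7026 -0.0695  0.15  ]
[0.7042 0.0513 0.15  ]
rod yaw -0.017815676294413524
plug [-0.08 -0.61  2.34  0.04  0.62 -1.63] [-0.08 -0.61  2.34  0.04  0.62  1.51]
plugout None None
drawer [-0.36 -0.22  1.97 -0.    1.4  -1.87] [-0.36 -0.22  1.97 -0.    1.4   1.27]
rod [ 0.45 -0.57  2.36 -0.57  0.72 -0.74] [ 0.45 -0.57  2.36 -0.57  0.72  2.4 ]
level None None
level2 None None
```

Run:
```python
from h import *
th=-.01; f=np.array([np.cos(th),np.sin(th),0]); n=(-f+[0,0,1])/2**.5; rim=np.array([.5434,-.0082,.131])-8e-3*n; print(rim,n)
Y=[-f[1],f[0],0]
def tz(p): return f*np.cos(p)-np.array([0,0,np.sin(p)])
for p in (45,55,60,65,75,90):
    r=[]
    for d in (.004,.02,.04,.06,.08,.1,.12,.17): 
        q=bot.ik(rim+d*n,rot(tz(np.radians(p)),Y)); r.append("-" if q is None else f"{q[1]:.2f}/{q[2]:.2f}/{q[4]:.2f}")
    print(p,r)
for p in (0,10,20,30,45):
    for x in (.5,.6,.7):
        print(p,x,[bot.ik([x,0,z],rot(tz(np.radians(p)),Y)) is not None for z in (.25,.3,.35,.4)])
```

```text
[ 0.54905657 -0.00825657  0.12534315] [-0.70707143  0.00707095  0.70710678]
45 ['-0.59/2.33/0.62', '-0.64/2.34/0.66', '-0.70/2.35/0.71', '-0.76/2.36/0.76', '-0.82/2.36/0.82', '-', '-', '-']
55 ['-0.50/2.23/0.81', '-0.55/2.23/0.84', '-0.60/2.24/0.89', '-0.65/2.25/0.93', '-0.70/2.25/0.98', '-0.75/2.25/1.03', '-0.80/2.26/1.07', '-']
60 ['-0.45/2.17/0.90', '-0.49/2.18/0.93', '-0.54/2.19/0.98', '-0.59/2.19/1.02', '-0.64/2.20/1.06', '-0.69/2.20/1.11', '-0.73/2.20/1.15', '-']
65 ['-0.40/2.12/0.99', '-0.44/2.12/1.02', '-0.49/2.13/1.06', '-0.53/2.14/1.10', '-0.58/2.14/1.14', '-0.62/2.15/1.18', '-0.67/2.15/1.22', '-0.77/2.14/1.33']
75 ['-0.29/2.01/1.16', '-0.33/2.01/1.19', '-0.37/2.02/1.23', '-0.41/2.03/1.26', '-0.46/2.04/1.30', '-0.50/2.04/1.34', '-0.54/2.05/1.37', '-0.63/2.05/1.47']
90 ['-0.12/1.84/1.42', '-0.15/1.86/1.44', '-0.19/1.87/1.47', '-0.23/1.88/1.50', '-0.27/1.89/1.53', '-0.31/1.90/1.56', '-0.35/1.90/1.59', '-0.44/1.91/1.67']
0 0.5 [False, False, False, False]
0 0.6 [True, True, True, False]
0 0.7 [True, True, True, True]
10 0.5 [False, False, False, False]
10 0.6 [True, True, True, True]
10 0.7 [True, True, True, True]
20 0.5 [False, False, False, False]
20 0.6 [True, True, True, True]
20 0.7 [True, True, True, True]
30 0.5 [False, False, False, False]
30 0.6 [True, True, True, True]
30 0.7 [True, True, True, True]
45 0.5 [True, True, True, True]
45 0.6 [True, True, True, True]
45 0.7 [True, True, True, True]
```

```bash
cat >> h.py <<'E'
th=-.01; f=np.array([np.cos(th),np.sin(th),0]); n=(-f+[0,0,1])/2**.5
rim=np.array([.5434,-.0082,.131])-8e-3*n; Y=np.array([-f[1],f[0],0])
def tz(p): return f*np.cos(p)-np.array([0,0,np.sin(p)])
def st(*a): print(*a,round(bot.current_t(),2),np.round(bot.current_tool_pos(),4),"F",np.round(bot.current_wrist_force(),2),"w",round(bot.current_grip_width(),3),"g",np.round(bot.current_grasp_force(),1))
E
python3 - <<'E'
from h import *
q=np.array(bot.current_qpos()); q[0]=-.05; bot.set_joints(q); st()
R=rot(tz(np.pi/4),Y)
bot.move_ptp(rim+.07*n,R); st("pre")
bot.move_linear(rim+.003*n,R,vel=.1); st("at")
bot.close_gripper(); st("closed")
bot.move_linear(rim+.063*n,R,vel=.08); st("out")
a=snap("scene","s2")[200:350,230:430]; cv2.imwrite("pics/s2c.png",cv2.resize(a,None,fx=4,fy=4,interpolation=cv2.INTER_CUBIC)[:,:,::-1])
E
```

```text
5.65 [0.4438 0.0039 0.4   ] F [-1.13  0.2  -0.39] w 1.002 g 0.0
pre 7.08 [ 0.4998 -0.0074  0.1757] F [-0.68 -0.17  0.11] w 0.995 g 0.0
at 7.9 [ 0.547  -0.0082  0.1279] F [-0.25 -0.13 -0.92] w 0.998 g 0.0
closed 8.5 [ 0.547  -0.0082  0.128 ] F [-7.75 -0.09  6.16] w 0.273 g 58.3
out 9.4 [ 0.5045 -0.0078  0.1694] F [ 0.33  0.01 -0.44] w 0.27 g 58.9
```

View pics/s2c.png

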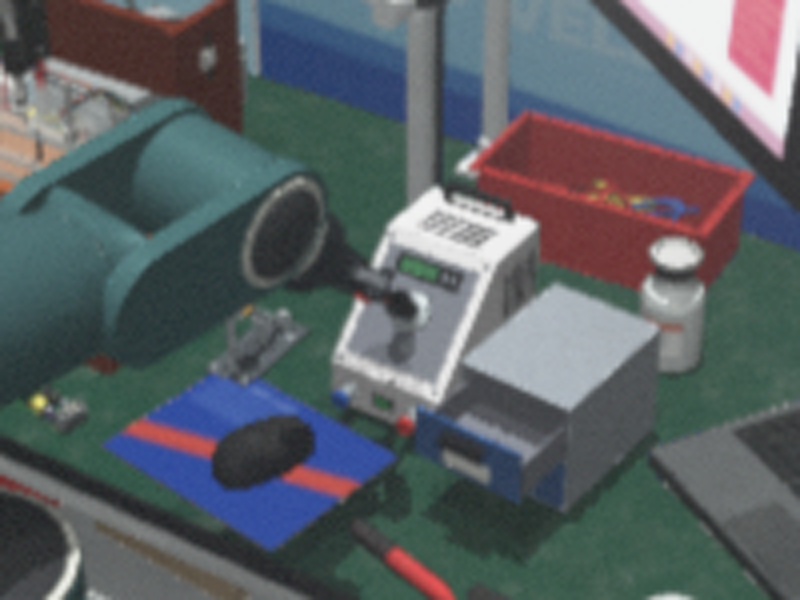

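The plug is out and held: red shows at the fingertips, crop (360,295). Next is the drawer.

Run:
```python
from h import *
c=-.068; R=rot([0,0,-1],[-np.sin(c),np.cos(c),0]); p=np.array([.475,-.1535,.25])
bot.move_ptp(p,R); st("above"); p[2]=.110
bot.move_linear(p,R,vel=.12); st("low"); bot.ungrasp(); bot.wait(.3); st("open")
p[2]=.26; bot.move_linear(p,R,vel=.25)
b=snap("top","t3")[190:290,320:400]
p2=p+[-.14,.0095,0]; bot.move_linear(p2,R,vel=.25)
a=snap("scene","s3")[290:330,325:385]; b=snap("top","t3b")[215:275,330:390]
o=np.hstack([cv2.resize(a,(390,260),interpolation=cv2.INTER_CUBIC),cv2.resize(b,(260,260),interpolation=cv2.INTER_CUBIC)]); cv2.imwrite("pics/d3.png",o[:,:,::-1]); st()
```

```text
above 10.29 [ 0.4751 -0.1531  0.2487] F [-0.91  0.1  -1.14] w 0.275 g 58.9
low 11.61 [ 0.4754 -0.1536  0.1108] F [-0.01 -0.49  0.07] w 0.269 g 58.9
open 12.53 [ 0.475  -0.1535  0.11  ] F [ 0.17 -0.56  0.46] w 1.003 g 0.0
14.14 [ 0.3358 -0.144   0.2594] F [-0.55 -0.36  0.33] w 1.003 g 0.0
```

View pics/d3.png

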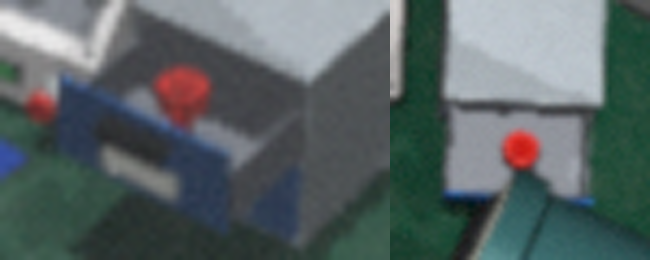

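The plug landed in the drawer, standing upright on its stem: scene crop (183,95), top crop (521,150). Its origin is then about 32 mm above the floor, inside the limit, so I push the drawer gently.

Run:
```python
from h import *
c=-.068; u=np.array([np.cos(c),np.sin(c),0]); R=rot([0,0,-1],[-np.sin(c),np.cos(c),0])
pull=np.array([.424,-.1500,.0]); p=pull-.050*u; p[2]=.26
bot.close_gripper(); bot.move_linear(p,R,vel=.25); p[2]=.094; bot.move_linear(p,R,vel=.2); st("low")
bot.move_linear(p+.030*u,R,vel=.08); st("near")
s=.030
while s<.135:
    s+=.004 if s<.095 else .0025; bot.move_linear(p+s*u,R,vel=.03)
    F=bot.current_wrist_force()
    if -F@u>9: break
st("end",s)
bot.wait(.2); st()
bot.move_linear(p+(s-.05)*u,R,vel=.15); st("back")
a=snap("scene","s4"); b=snap("top","t4")[200:280,320:400]
o=np.hstack([cv2.resize(a[270:330,320:400],(480,360),interpolation=cv2.INTER_CUBIC),cv2.resize(b,(360,360),interpolation=cv2.INTER_CUBIC)[:,:300]]); cv2.imwrite("pics/d4.png",o[:,:,::-1])
```

```text
low 16.2 [ 0.3744 -0.1468  0.0951] F [-0.55 -0.23  0.07] w 0.0 g 0.0
near 16.73 [ 0.404  -0.1486  0.0941] F [-0.91  0.14 -0.22] w 0.001 g 0.0
end 0.11300000000000007 23.04 [ 0.4859 -0.1542  0.0938] F [-12.06   1.52   6.88] w -0.0 g 6.2
23.24 [ 0.4859 -0.1542  0.0938] F [-12.66   0.71   4.85] w 0.004 g 6.0
back 23.73 [ 0.4376 -0.1511  0.0945] F [-0.17 -0.11 -0.53] w -0.002 g 0.0
```

View pics/d4.png

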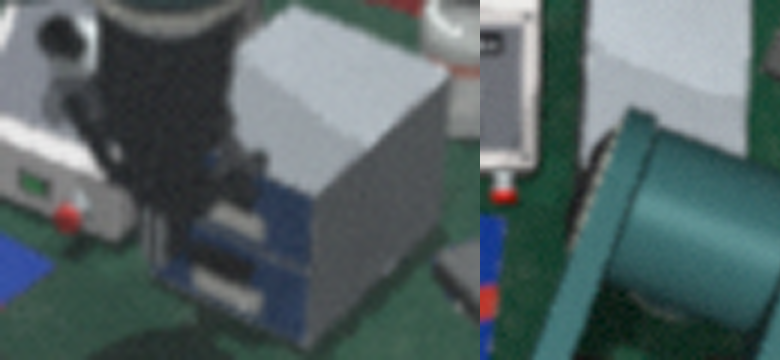

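The drawer front sits flush with the cabinet, panel corner at crop (315,195), and the stop was felt at 12 N. I check reach for the rod moves before going on.

```bash
cat >> h.py <<'E'
yr=-.018; fr=np.array([np.cos(yr),np.sin(yr),0]); nr=(-fr+[0,0,1])/2**.5; Yr=np.array([-fr[1],fr[0],0])
G=np.array([.5026,.1576,.1026])+.009*nr   # handle z=56 mm
def tzr(p,v=fr): return v*np.cos(p)-np.array([0,0,np.sin(p)])
E
python3 - <<'E'
from h import *
print(G)
for p in (60,65,70):
    a=np.radians(p); R=rot(tzr(a),Yr); T=G+.019*tzr(a); Rn=rot(tzr(a,f),Y)
    ok=lambda x,R:(lambda q:"-" if q is None else f"{q[0]:.2f}/{q[1]:.2f}/{q[3]:.2f}/{q[5]:.2f}")(bot.ik(x,R))
    print(p,T.round(3),[ok(T-k*tzr(a),R) for k in (0,.08)],ok(T+[0,0,.1],R),[ok(rim+(.056+k)*n+.019*tzr(a,f),Rn) for k in (0,.09,.1,.105,.112)])
    b=a-np.pi/4; print([ok([x,y,.3],rot(tzr(b,f),Y)) for x,y in ((.55,0),(.6,0),(.65,0),(.6,-.1))])
E
```

```text
[0.49623707 0.15771455 0.10896396]
60 [0.506 0.158 0.093] ['0.35/-0.44/-0.24/-1.09', '0.39/-0.60/-0.23/-1.09'] 0.35/-0.51/-0.21/-1.14 ['-0.09/-0.55/0.05/-1.66', '-0.10/-0.76/0.05/-1.67', '-0.10/-0.78/0.05/-1.67', '-0.10/-0.79/0.05/-1.67', '-0.11/-0.80/0.05/-1.67']
['-', '-0.07/-0.70/0.28/-1.86', '-0.06/-0.54/0.34/-1.92', '-0.37/-0.65/1.06/-2.70']
65 [0.504 0.158 0.092] ['0.33/-0.40/-0.18/-1.14', '0.37/-0.53/-0.18/-1.14'] 0.33/-0.46/-0.16/-1.18 ['-0.08/-0.49/0.03/-1.65', '-0.10/-0.70/0.04/-1.66', '-0.10/-0.72/0.04/-1.66', '-0.10/-0.73/0.04/-1.66', '-0.10/-0.74/0.04/-1.66']
['-', '-0.07/-0.69/0.17/-1.75', '-0.06/-0.53/0.18/-1.76', '-0.36/-0.64/0.82/-2.46']
70 [0.503 0.158 0.091] ['0.32/-0.35/-0.13/-1.19', '0.34/-0.47/-0.13/-1.19'] 0.32/-0.41/-0.12/-1.21 ['-0.08/-0.44/0.03/-1.65', '-0.09/-0.64/0.03/-1.65', '-0.09/-0.66/0.03/-1.65', '-0.09/-0.67/0.03/-1.65', '-0.09/-0.68/0.03/-1.66']
['-0.08/-0.83/0.13/-1.71', '-0.07/-0.67/0.12/-1.70', '-0.06/-0.52/0.12/-1.70', '-0.35/-0.63/0.64/-2.29']
```

Run:
```python
from h import *
a=np.radians(60); z=tzr(a); R=rot(z,Yr); T=G+.019*z
p=bot.current_tool_pos(); p[2]=.25; bot.move_linear(p,vel=.3); bot.ungrasp()
bot.move_ptp([.43,0,.28],rot(tzr(a,f),Y)); st("mid")
bot.move_ptp(T-.08*z,R); st("pre")
bot.move_linear(T,R,vel=.1); st("at")
bot.close_gripper(); st("closed")
bot.move_linear(T+[0,0,.09],R,vel=.12); st("up")
a=snap("scene","s5"); b=snap("top","t5")
o=np.hstack([cv2.resize(a[200:320,230:350],(400,400),interpolation=cv2.INTER_CUBIC),cv2.resize(b[180:280,235:335],(400,400),interpolation=cv2.INTER_CUBIC)]); cv2.imwrite("pics/d5.png",o[:,:,::-1])
```

```text
mid 26.03 [ 4.300e-01 -4.000e-04  2.801e-01] F [ 0.71 -0.3   0.89] w 0.999 g 0.0
pre 26.85 [0.4664 0.1574 0.1622] F [-0.5  -0.39  0.3 ] w 0.999 g 0.0
at 27.8 [0.5059 0.1575 0.0933] F [0.42 0.09 1.38] w 1.0 g 0.0
closed 28.45 [0.5058 0.1578 0.0926] F [ 0.64  2.21 -0.15] w 0.171 g 58.2
up 29.35 [0.5055 0.1574 0.1815] F [ 0.07 -0.44 -1.05] w 0.171 g 58.4
```

View pics/d5.png

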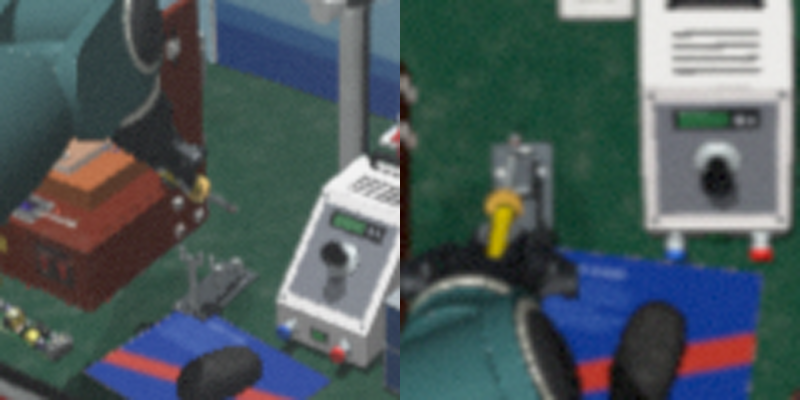

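The rod is held, with the collar at crop (200,187) left and (502,203) right, and the tip at (233,209) and (515,138). I compare this with the expected pose.

Run:
```python
from h import *
s=lambda x,y:np.array([(x+.5)*.3-.5+230,(y+.5)*.3-.5+200]); t=lambda x,y:np.array([(x-400+.5)/4-.5+235,(y+.5)/4-.5+180])
tip,g1=tri(s(236,210),t(515,137)); col,g2=tri(s(201,187),t(502,203))
Gu=bot.current_tool_pos()-.019*tzr(np.radians(60))
print("tip",tip.round(4),g1,"exp",(Gu-.146*nr).round(4)); print("col",col.round(4),g2,"exp",(Gu-.052*nr).round(4))
d=tip-col; print(np.linalg.norm(d),d/np.linalg.norm(d),-nr)
for nm,p in (("tip",Gu-.146*nr),("col",Gu-.052*nr)):
    u=proj("scene",p);v=proj("top",p); print(nm,((u-[230,200])/.3).round(0),((v-[235,180])*4+[400,0]).round(0))
```

```text
tip [0.5961 0.1549 0.0954] 0.00013614506046681865 exp [0.5991 0.1557 0.0945]
col [0.5323 0.1568 0.1617] 0.0031179133841672045 exp [0.5327 0.1569 0.161 ]
0.092007918997033 [ 0.69342347 -0.02139918 -0.72021244] [ 0.70699223 -0.01272723 -0.70710678]
tip [236. 208.] [512. 132.]
col [199. 186.] [502. 200.]
```

Run:
```python
from h import *
a=np.radians(60); z=tzr(a,f); R=rot(z,Y); P=lambda k:rim+(.056+k)*n+.019*z
p=bot.current_tool_pos()+[-.05,0,.07]; bot.move_linear(p,vel=.2)
bot.move_ptp(P(.112),R); st("pre")
def go(k0,k1,step,v,lim):
    k=k0
    while k>k1+1e-6:
        k=max(k1,k-step); bot.move_linear(P(k),R,vel=v); F=bot.current_wrist_force()
        if np.linalg.norm(F)>lim: break
    st("k=%.4f"%k); return k
k=go(.112,.072,.01,.06,6)
if k<.0721: k=go(k,.010,.0155,.06,10)
if k<.0101:
    k=go(k,-.006,.002,.03,10)
    bot.wait(.5); st("seated?")
```

```text
pre 30.85 [ 0.44  -0.007  0.227] F [ 0.66 -0.13 -0.4 ] w 0.171 g 58.5
k=0.0720 32.12 [ 0.4682 -0.0074  0.199 ] F [ 0.76  0.52 -0.34] w 0.171 g 58.4
k=0.0100 33.75 [ 0.5121 -0.0078  0.1553] F [ 2.56  0.01 -0.57] w 0.171 g 58.4
k=-0.0040 35.5 [ 0.5217 -0.0079  0.1462] F [-11.39   1.33   9.49] w 0.17 g 60.3
seated? 36.0 [ 0.5217 -0.0079  0.1462] F [-10.54   0.94  10.26] w 0.168 g 60.3
```

Run:
```python
from h import *
a=snap("scene","s6"); b=snap("top","t6")
o=np.hstack([cv2.resize(a[245:305,295:355],(400,400),interpolation=cv2.INTER_CUBIC),cv2.resize(b[190:250,285:345],(400,400),interpolation=cv2.INTER_CUBIC)]); cv2.imwrite("pics/d6.png",o[:,:,::-1])
for k in (0,.005): print(((proj("scene",rim+k*n)-[295,245])*400/60).round(),((proj("top",rim+k*n)-[285,190])*400/60+[400,0]).round())
```

```text
[227. 203.] [592. 239.]
[223. 201.] [592. 245.]
```

View pics/d6.png

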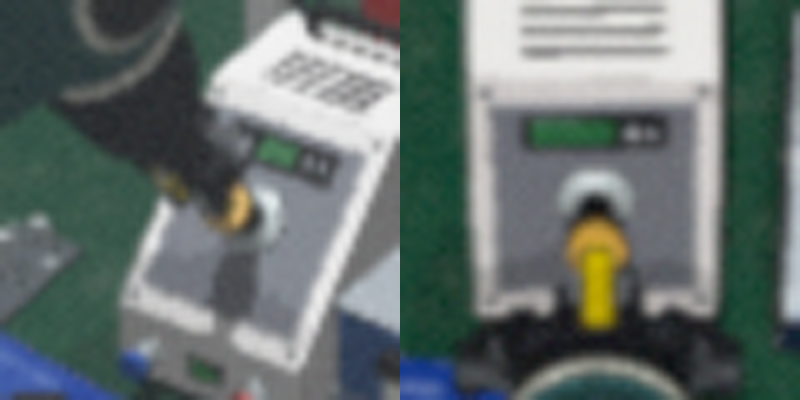

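The collar sits on the rim, at crop (235,207) and (597,243), which matches the projected rim. Now I draw the rod out and level it.

Run:
```python
from h import *
a=np.radians(60); z=tzr(a,f); R=rot(z,Y); P=lambda k:rim+(.056+k)*n+.019*z
bot.move_linear(P(.115),R,vel=.09); bot.wait(.15); st("out")
Rl=rot(tzr(a-np.pi/4,f),Y)
up=P(.115)+[.04,0,.05]
if bot.ik(up,R) is not None: bot.move_linear(up,R,vel=.15); st("up")
bot.move_ptp([.60,-.05,.32],Rl); bot.wait(.7); st("level")
s=snap("scene","s7"); t=snap("top","t7")
def cen(im,box,lo,hi):
    x0,y0,x1,y1=box; h=cv2.cvtColor(im[y0:y1,x0:x1],cv2.COLOR_RGB2HSV); m=cv2.inRange(h,lo,hi); k,l,q,c=cv2.connectedComponentsWithStats(m)
    i=1+np.argmax(q[1:,4]); return c[i]+[x0,y0],q[i,4]
T=bot.current_tool_pos(); g=T-.019*bot.current_tool_rot()[:,2]; c=g+.052*f
for nm,b in (("scene",s),("top",t)):
    u=proj(nm,c); bx=(int(u[0]-15),int(u[1]-15),int(u[0]+15),int(u[1]+15))
    try: print(nm,"collar expected",u.round(1),"seen",cen(b,bx,(10,110,100),(22,255,255)))
    except Exception as e: print(nm,e)
    u=proj(nm,c+.045*f).astype(int); cv2.imwrite(f"pics/f_{nm}.png",cv2.resize(b[u[1]-40:u[1]+40,u[0]-40:u[0]+40,::-1],(380,380),interpolation=cv2.INTER_CUBIC)); print(nm,"tip exp",proj(nm,c+.094*f).round(1),"crop origin",u-40)
cv2.imwrite("pics/fin.png",np.hstack([cv2.imread("pics/f_scene.png"),cv2.imread("pics/f_top.png")]))
```

```text
out 37.73 [ 0.4377 -0.0071  0.2294] F [-0.31 -0.27 -1.96] w 0.169 g 58.5
up 38.3 [ 0.4774 -0.0071  0.2788] F [ 0.32  0.27 -1.76] w 0.168 g 58.5
level 39.88 [ 0.6  -0.05  0.32] F [ 0.19 -0.61 -0.08] w 0.166 g 58.5
scene collar expected [352.  221.1] seen (array([352. , 219.5]), np.int32(4))
scene tip exp [365.5 210.6] crop origin [318 175]
top collar expected [328.4 184. ] seen (array([331.88888889, 184.33333333]), np.int32(9))
top tip exp [328.  151.7] crop origin [288 128]
```

View pics/fin.png

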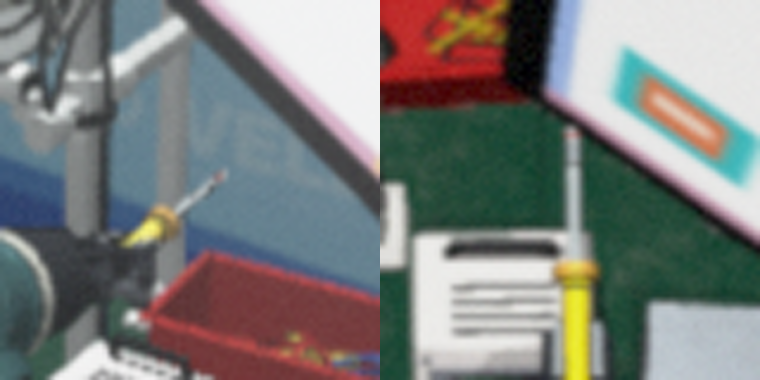

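The rod is held up in free air, with the tip at crop (224,175) and (571,130) and the collar at (163,222) and (577,270). I check its slope and steadiness, and hand in if they pass.

Run:
```python
from h import *
s=lambda x,y:np.array([x/4.75-.4+318,y/4.75-.4+175]); t=lambda x,y:np.array([(x-380)/4.75-.4+288,y/4.75-.4+128])
tip,g1=tri(s(225,174),t(571,128)); col,g2=tri(s(164,222),t(577,270)); d=tip-col
e=np.arcsin(d[2]/np.linalg.norm(d)); print(tip,g1,col,g2,np.linalg.norm(d),"elev",e,np.abs(bot.current_joint_vel()).max()); st()
if abs(e)<.09 and tip[2]>.25: print(bot.sign_off())
```

```text
[ 0.72012226 -0.05174375  0.32528765] 0.0030692568535535592 [ 0.63210007 -0.05204806  0.32534372] 0.0006991101526383374 0.08802273764145124 elev -0.0006370113251571893 0.0008233038986728166
39.98 [ 0.6  -0.05  0.32] F [-0.38  0.76 -0.87] w 0.172 g 58.5
the job is handed in; nothing more can be done
None
```

The job was handed in at about 40 s of robot time: the plug is in the drawer and the drawer was pushed to its stop. The rod was seated on the rim and drawn out, and is now held level and steady 0.32 m above the bench. I never re-measured the bystanders; the one verdict not shown to me is the judge's.

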